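# Snap the biscuit box lid shut all round

## Task

Go round the rim of the lid on the biscuit box and press it down with the fingertips, section by section, until all six rim sections have clicked fully shut. Only press: do not pick up, tip or shove the box, keep it where it stands, and leave the jar, the cutter and the bowl around it alone.

Things in the scene. Friction and masses are not known exactly. Their poses are not given: they have to be found in the camera images.
- box: loose food box of clear plastic full of biscuits, opaque light grey plastic lid already on it; 130 (x) x 180 (y) x 66 mm tub, 0.55 to 0.95 kg in all, standing on the table (z = 0). Origin: centre of its underside; x to its far long side, y to its left short side, z up
- lid_centre (a point): centre of the flat fixed middle panel of the lid, 69 mm up. Round it runs the lid's rim, 18 mm wide, split into six straight flat-topped sections 3 mm apart: two (88.5 mm long) on each long side, one (88 mm) across each short side, each with five fine ridges at its middle. Unshut sections stand 8 mm too high (top 82 mm above the table); shut tops are at 74 mm
- near_left_top (a point): centre of the flat top face of the rim section on the long side nearest the robot (box -x side), left half; it moves down with the section. In the box frame it lies at x -56, y 45.75 mm, 82 mm up when open, 74 mm when shut
- near_left (a joint): how far that section is pressed down, in m: 0 fully up, 0.008 shut. It may be pressed anywhere along its length. It resists with up to 11 N in the first 3 mm; past 4 mm it snaps shut by itself and stays (a pull of 10 N would be needed to free it); let go earlier it springs up. Starts up
- near_right_top (a point): centre of the flat top face of the rim section on the near long side (box -x), right half; it moves down with the section. In the box frame it lies at x -56, y -45.75 mm, 82 mm up when open, 74 mm when shut
- near_right (a joint): how far that section is pressed down, in m: 0 fully up, 0.008 shut. It may be pressed anywhere along its length. It resists with up to 11 N in the first 3 mm; past 4 mm it snaps shut by itself and stays (a pull of 10 N would be needed to free it); let go earlier it springs up. May start shut
- far_left_top (a point): centre of the flat top face of the rim section on the far long side (box +x), left half; it moves down with the section. In the box frame it lies at x 56, y 45.75 mm, 82 mm up when open, 74 mm when shut
- far_left (a joint): how far that section is pressed down, in m: 0 fully up, 0.008 shut. It may be pressed anywhere along its length. It resists with up to 11 N in the first 3 mm; past 4 mm it snaps shut by itself and stays (a pull of 10 N would be needed to free it); let go earlier it springs up. Starts up
- far_right_top (a point): centre of the flat top face of the rim section on the far long side (box +x), right half; it moves down with the section. In the box frame it lies at x 56, y -45.75 mm, 82 mm up when open, 74 mm when shut
- far_right (a joint): how far that section is pressed down, in m: 0 fully up, 0.008 shut. It may be pressed anywhere along its length. It resists with up to 11 N in the first 3 mm; past 4 mm it snaps shut by itself and stays (a pull of 10 N would be needed to free it); let go earlier it springs up. Starts up
- left_end_top (a point): centre of the flat top face of the rim section across the whole left short side (box +y); it moves down with the section. In the box frame it lies at x 0, y 81 mm, 82 mm up when open, 74 mm when shut
- left_end (a joint): how far that section is pressed down, in m: 0 fully up, 0.008 shut. It may be pressed anywhere along its length. It resists with up to 11 N in the first 3 mm; past 4 mm it snaps shut by itself and stays (a pull of 10 N would be needed to free it); let go earlier it springs up. May start shut
- right_end_top (a point): centre of the flat top face of the rim section across the whole right short side (box -y); it moves down with the section. In the box frame it lies at x 0, y -81 mm, 82 mm up when open, 74 mm when shut
- right_end (a joint): how far that section is pressed down, in m: 0 fully up, 0.008 shut. It may be pressed anywhere along its length. It resists with up to 11 N in the first 3 mm; past 4 mm it snaps shut by itself and stays (a pull of 10 N would be needed to free it); let go earlier it springs up. Starts up
- shaker_mid (a point): centre (47.5 mm up) of a closed round steel jar, 56 mm in diameter, 95 mm tall: a bystander, loose
- cutter_mid (a point): centre (17.5 mm up) of a steel ring-shaped biscuit cutter, 72 mm in diameter, 35 mm tall: a bystander, loose
- bowl_mid (a point): centre (22.5 mm up) of a small white bowl, 100 mm in diameter, 45 mm tall: a bystander, loose

How it is judged:
By the outcome, as a careful person would: the job done as asked, in the order asked, and still so for the second after the job is handed in, with the robot touching nothing.
It also fails if it takes over 51 s, if anything falls off the work surface, if the arm or the gripper's body presses on something with over 40 N, if the wrist force passes 120 N, or if a joint passes its speed limit or range.

## Robot

A 6-joint arm with a two-finger parallel gripper is mounted at the origin on the work surface. World frame = base frame: x ahead of the robot, y to its left, z up, the work surface at z = 0. Lengths are in m, angles in rad, forces in N, time in s.
With the tool pointing down it reaches from about 0.35 to 0.975 m from the base axis. Payload 7.1 kg.
Tool frame: the origin (TCP) lies midway between the tips of the shut fingers; the grasp point (between the pads) lies 19 mm behind it; z points along the fingers, x is the direction in which the jaws open and shut, and the axes are right-handed (so a half turn about z gives the same grasp; the last joint's range is limited). The gripper opens to 88 mm and grips with 3 to 60 N. Pads are 20 mm wide; open, the fingers measure 115 mm over their backs; the gripper's body (75 mm by 178 mm) begins 61 mm behind the grasp point.
Start: joints at [-1.341, 0.423, 1.63, -0, 1.089, -0.019], TCP at [0.154, -0.606, 0.223] pointing down, gripper open.
Joint ranges: [-3, 3], [-0.9, 2.11], [0.09, 2.58], [-1.31, 4.45], [0.11, 2.69], [-2.54, 2.54]. Speed limits (rad/s): [2.39, 2.39, 3.01, 3.14, 3.14, 3.14].

## Interface

Orientations are given as a unit quaternion [w, x, y, z].
In Python, from station import move_pose, movel, movej, command_gripper, wait, inverse_kinematics, read_camera, camera_info, MotionError, job_done, get_time, get_joint_pos, get_qvel, get_effort, get_tcp_pos, get_ee_rot, get_ft_force, get_ft_torque, get_grip_width gives the robot as it stands. Calls block until the motion is done:
- move_pose(position, orientation): joint-space move of the TCP to a pose.
- movel(position, frame=None, v=0.15, until_force=None): straight line of the TCP; frame=None keeps the orientation; v is the mean speed in m/s. With until_force (N) it stops when the force on the tool has changed by that much, and returns True; else False.
- movej(angles): joint-space move.
- command_gripper(opening): opening from 0.0 (shut) to 1.0 (fully open); the grip force is fixed at half the most; returns when the fingers have stopped.
- wait(seconds).
- inverse_kinematics(position, orientation): joint angles nearest the present ones, or None.
- read_camera(name): name is "side" or "top"; returns the picture (420x560x3 uint8, red, green, blue); there is no depth.
- camera_info(name): a dict with "intrinsics" (3x3 intrinsics, pixels), "T" (4x4, takes a point from camera to world coordinates). Camera axes: x right, y up, looking along -z (the intrinsics and any distortion apply to the point x, -y, -z); pixel columns grow to the right and rows downward; lengths in m; the calibration is good to about 2 mm. A picture is of the moment at which its call begins. camera_info takes no time and is no camera call.
A pose or a line that the arm cannot do raises MotionError and nothing moves.
- job_done(): hands the job in, once; it reports no verdict.
Readings, each from a call of its own:
- get_time(): time.
- get_joint_pos(): joint angles.
- get_qvel(): joint speeds.
- get_effort(): joint torques, N m.
- get_tcp_pos(): TCP position.
- get_ee_rot(): TCP orientation.
- get_ft_force(): force on the tool from outside, world axes, zero at the start.
- get_ft_torque(): the same for the moment, N m.
- get_grip_width(): opening from 0.0 (shut) to 1.0 (fully open).
Only numpy, scipy, OpenCV 4.12 (cv2) and the standard library are available. Lean on these libraries where they do the work, as an engineer would, in place of code of your own. Each camera call takes 0.05 s, during which the arm holds its last target.

## Working session

There is one attempt and no reset: what is moved stays moved. The work goes in short steps, each a Python script; the robot and the scene stay as the last script left them, time stands still between calls to the robot, and variables do not carry over. Pictures are saved under pics/ and viewed, and the job is handed in when it is done.

```bash
mkdir -p pics; ls; python3 - <<'E'
from station import *
import cv2
for n in("top","side"):
    im=read_camera(n); cv2.imwrite(f"pics/{n}0.png",im[:,:,::-1])
    print(n,camera_info(n))
print(get_time(),get_ee_rot(),get_tcp_pos(),get_grip_width())
E
```

```text
pics
top {'intrinsics': array([[410.98812686,   0.        , 271.90769326],
       [  0.        , 410.98812686, 212.38994167],
       [  0.        ,   0.        ,   1.        ]]), 'T': array([[-0.00719191,  0.97560247, -0.21942676,  0.39853142],
       [-0.99996093, -0.00588878,  0.00659225,  0.08005319],
       [ 0.00513926,  0.2194656 ,  0.9756067 ,  0.9305582 ],
       [ 0.        ,  0.        ,  0.        ,  1.        ]])}
side {'intrinsics': array([[456.69611466,   0.        , 287.24645082],
       [  0.        , 456.69611466, 208.82525292],
       [  0.        ,   0.        ,   1.        ]]), 'T': array([[-0.9930609 ,  0.07097406, -0.09376956,  0.50061892],
       [-0.11758968, -0.58809764,  0.80019612,  0.87702448],
       [ 0.00164751,  0.80566981,  0.59236259,  0.68200433],
       [ 0.        ,  0.        ,  0.        ,  1.        ]])}
0.1 [-4.44041013e-04  7.89386261e-01 -6.13896421e-01 -5.64468360e-04] [ 0.15380503 -0.60525109  0.2219506 ] 0.9977808686310045
```

View pics/top0.png

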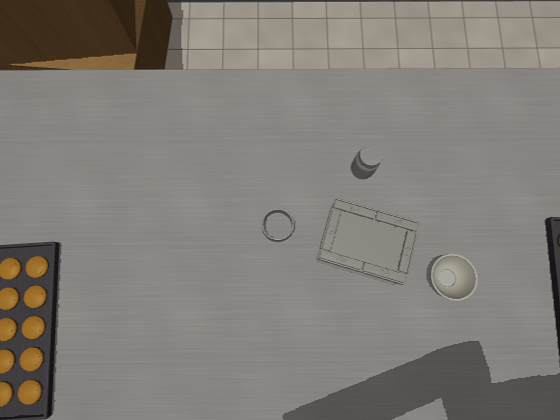

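View pics/side0.png

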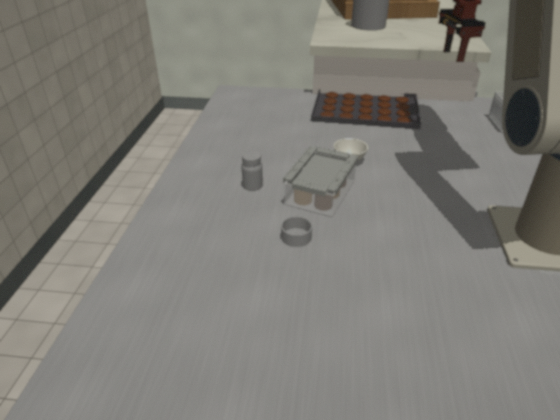

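The top view shows the box around (368,242), the jar at (368,160), the cutter at (279,225) and the bowl at (454,277). I'll zoom in on the lid.

```bash
python3 - <<'E'
import cv2
a=cv2.imread('pics/top0.png')[190:295,305:430]
cv2.imwrite('pics/top0z.png',cv2.resize(cv2.convertScaleAbs(a,alpha=1.3),None,fx=5.6,fy=5.6,interpolation=cv2.INTER_CUBIC))
a=cv2.imread('pics/side0.png')[135:225,270:380]
cv2.imwrite('pics/side0z.png',cv2.resize(cv2.convertScaleAbs(a,alpha=1.3),None,fx=6,fy=6,interpolation=cv2.INTER_CUBIC))
E
```

```text
(no output)
```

View pics/top0z.png

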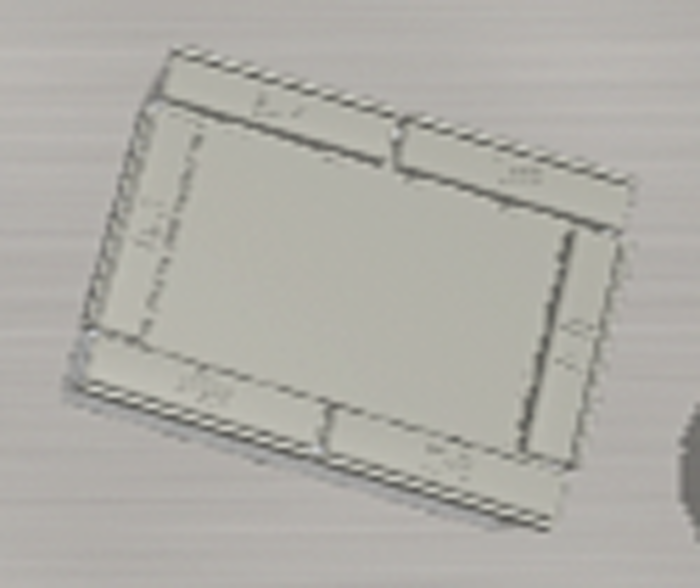

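View pics/side0z.png

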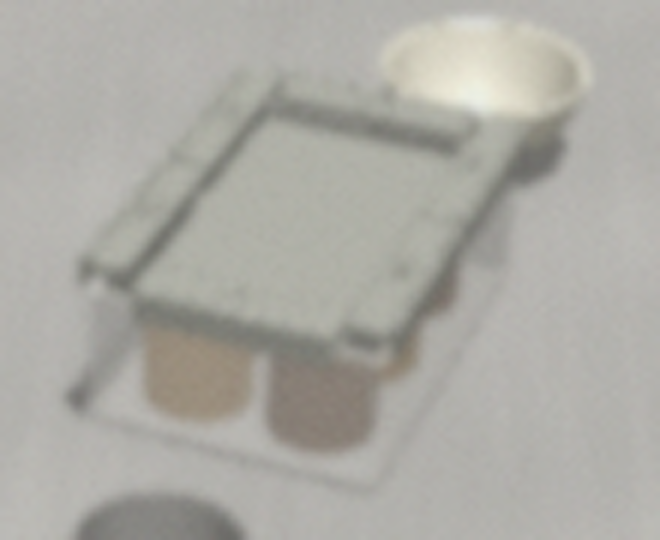

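The gap cues suggest left_end may already be shut: no wall shows there in the side view. Next I'll measure the lid by colour mask.

```bash
cat > h.py <<'E'
import numpy as np,cv2
from station import *
def ray(n,uv,z):
    c=camera_info(n);K=c["intrinsics"];T=c["T"]
    p=np.linalg.inv(K)@np.array([uv[0],uv[1],1.]);d=T[:3,:3]@np.array([p[0],-p[1],-p[2]])
    o=T[:3,3];return o+d*(z-o[2])/d[2]
def proj(n,P):
    c=camera_info(n);p=np.linalg.inv(c["T"])@np.append(P,1);q=c["intrinsics"]@np.array([p[0],-p[1],-p[2]]);return q[:2]/q[2]
E
python3 - <<'E'
from h import *
a=cv2.imread('pics/top0.png').astype(float)
d=cv2.GaussianBlur((a[:,:,2]+a[:,:,1])/2-a[:,:,0],(0,0),0.8)
print("lid",a[235:250,360:380].mean((0,1)),"table",a[180:195,200:240].mean((0,1)))
roi=np.zeros(d.shape,np.uint8);roi[190:295,308:426]=1
t=(d[235:250,360:380].mean()+d[180:195,200:240].mean())/2
m=((d>t)&(roi>0)).astype(np.uint8)*255
m=cv2.morphologyEx(m,cv2.MORPH_CLOSE,np.ones((5,5)));m=cv2.morphologyEx(m,cv2.MORPH_OPEN,np.ones((5,5)))
cs=cv2.findContours(m,0,2)[0];c=max(cs,key=cv2.contourArea)
P=np.array([ray("top",p[0],.080)[:2] for p in c],np.float32)
r=cv2.minAreaRect(P*1000);print(r,"shape",cv2.boxPoints(r).round(1).tolist())
v=cv2.cvtColor(m,cv2.COLOR_GRAY2BGR)
for q in cv2.boxPoints(r): cv2.circle(v,tuple(int(round(x)) for x in proj("top",[q[0]/1e3,q[1]/1e3,.08])),2,(0,0,255),-1)
cv2.imwrite("pics/mask.png",cv2.resize(v[180:300,300:435],None,fx=4,fy=4))
for n,(u,w),z in(("jar",(371,154),.095),("cutter",(279,225),.0175),("bowl",(454,277),.0225)):print(n,ray("top",(u,w),z))
E
```

```text
lid [129.94666667 137.44333333 138.06333333] table [131.45333333 134.44       136.885     ]
((530.2835083007812, -128.50735473632812), (187.12351989746094, 136.1604766845703), 72.81041717529297) shape [[437.6000061035156, -197.8000030517578], [567.7000122070312, -238.0], [623.0, -59.20000076293945], [492.8999938964844, -19.0]]
jar [ 0.71417193 -0.14011372  0.095     ]
cutter [0.57456048 0.05805282 0.0175    ]
bowl [ 0.45517666 -0.32423461  0.0225    ]
```

View pics/mask.png

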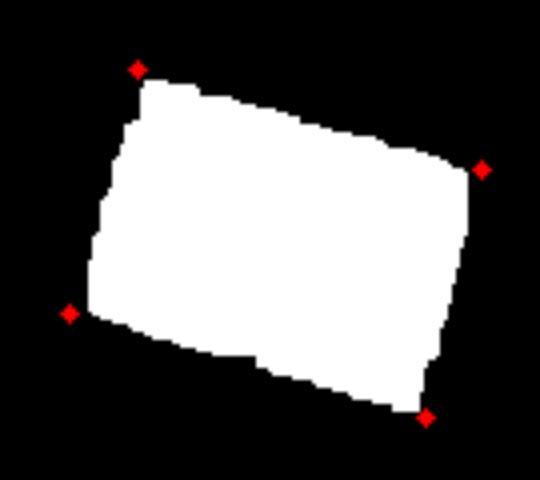

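The mask gives the rough pose. I'll refine it with the ridge and gap centres read from the zoom.

```bash
python3 - <<'E'
from h import *
F={"far_left":((278,106),56,45.75,82),"far_right":((522,176),56,-45.75,82),"near_left":((205,388),-56,45.75,82),"near_right":((448,460),-56,-45.75,82),
"left_end":((150,225),0,81,74),"right_end":((575,343),0,-81,82),"gf":((398,143),56,0,82),"gn":((327,428),-56,0,82),
}
A=[];B=[]
for k,(uv,x,y,z) in F.items():
    p=(np.array(uv)+.5)/5.6-.5+[305,190]
    A.append([x/1e3,y/1e3]);B.append(ray("top",p,z/1e3)[:2])
A=np.array(A);B=np.array(B)
for nr in([82]*8,None):
    a=A-A.mean(0);b=B-B.mean(0)
    th=np.arctan2((a[:,0]*b[:,1]-a[:,1]*b[:,0]).sum(),(a*b).sum())
R=np.array([[np.cos(th),-np.sin(th)],[np.sin(th),np.cos(th)]]);t=B.mean(0)-R@A.mean(0)
print("th",th,np.degrees(th),"t",t);print(((B-(A@R.T+t))*1000).round(1))
# overlay onto side picture
for n in("top","side"):
    im=cv2.imread(f"pics/{n}0.png");im=cv2.resize(im,None,fx=4,fy=4,interpolation=cv2.INTER_CUBIC)
    for x,y,z in[(sx*65,sy*90,z) for sx in(1,-1) for sy in(1,-1) for z in(0,82)]+[(v[1],v[2],v[3]) for v in F.values()]:
        P=np.append(R@np.array([x,y])/1e3+t,z/1e3);q=(proj(n,P)+.5)*4-.5
        cv2.circle(im,tuple(int(round(v)) for v in q),3,(0,0,255) if z else (255,0,0),-1)
    cv2.imwrite(f"pics/ov_{n}.png",im[760:1180,1220:1760] if n=="top" else im[520:920,1060:1540])
E
```

```text
th -0.29928115846886044 -17.147547268051678 t [ 0.52936632 -0.12885731]
[[ 0.4  1.1]
 [-0.3 -2.1]
 [ 0.8  0.5]
 [ 0.8 -0. ]
 [-0.5  0.1]
 [ 0.4  0.1]
 [-0.8  0.2]
 [-0.7  0. ]]
```

View pics/ov_top.png

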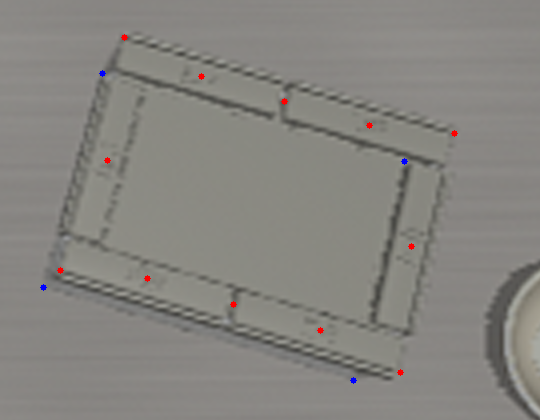

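View pics/ov_side.png

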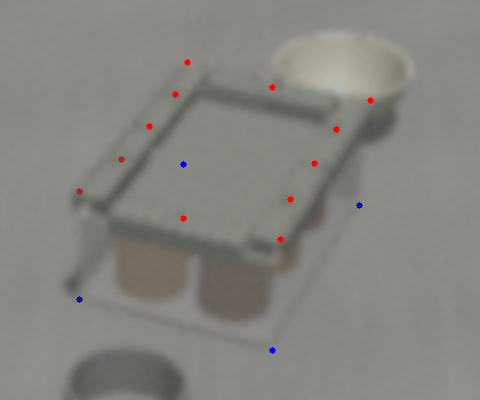

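The two views agree to about 1–2 mm, and left_end sits at shut height. I'll start by pressing near_left alone and reading the force there.

```bash
cat >> h.py <<'E'
th=-0.2993;t=np.array([.5294,-.1289]);R=np.array([[np.cos(th),-np.sin(th)],[np.sin(th),np.cos(th)]])
S={"near_left":(-54,45.75),"left_end":(0,79),"far_left":(54,45.75),"far_right":(54,-45.75),"right_end":(0,-79),"near_right":(-54,-45.75)}
from scipy.spatial.transform import Rotation as Ro
def quat():
    x=np.r_[R@[0,-1],0];z=np.array([0,0,-1.]);y=np.cross(z,x)
    return Ro.from_matrix(np.c_[x,y,z]).as_quat(scalar_first=True)
Q=quat()
def at(k,z):return np.append(R@(np.array(S[k])/1e3)+t,z)
def press(k,first=False):
    if not first: movel(at(k,.100),v=.12)
    f0=get_ft_force()[2]
    r1=movel(at(k,.0765),v=.02,until_force=25)
    z1=get_tcp_pos()[2];f1=get_ft_force()[2]
    r=r1 or movel(at(k,.0725),v=.015,until_force=18)
    p=get_tcp_pos();f=get_ft_force()
    print(k,r1,"z %.4f f %.1f"%(z1,f1-f0),"|",r,"z %.4f"%p[2],f.round(1),"f0 %.1f"%f0,"xyerr",((p-at(k,0))[:2]*1e3).round(1),"t %.1f"%get_time())
    movel(np.append(p[:2],.100),v=.1)
E
python3 - <<'E'
from h import *
print(at("near_left",.1),inverse_kinematics(at("near_left",.18),Q))
command_gripper(0.0)
move_pose(at("near_left",.18),Q);print(get_time(),get_ft_force())
movel(at("near_left",.10),v=.12)
press("near_left",True)
print(get_time())
E
```

```text
[ 0.49129012 -0.06926193  0.1       ] [-1.64043726e-01  2.94973285e-01  1.94483961e+00 -4.44089210e-16
  9.01779760e-01  1.70605260e+00]
3.7083 [-0.75464085  0.50717449  0.31949855]
near_left False z 0.0765 f -0.3 | True z 0.0743 [-2.   0.3  9.6] f0 0.1 xyerr [ 0.3 -0.1] t 6.1
6.5417
```

```bash
python3 - <<'E'
from h import *
for k in ["left_end","far_left","far_right","right_end","near_right"]: press(k)
p=get_tcp_pos();movel([p[0],p[1],.2],v=.2)
move_pose([.30,-.45,.25],Q);print(get_time(),get_ft_force())
for n in("top","side"): cv2.imwrite(f"pics/{n}1.png",read_camera(n)[:,:,::-1])
for n,(y0,y1,x0,x1) in(("top",(190,295,305,430)),("side",(135,225,270,380))):
    a=cv2.imread(f"pics/{n}1.png");print(n,"absdiff mean",np.abs(a.astype(int)-cv2.imread(f"pics/{n}0.png")).mean())
    cv2.imwrite(f"pics/{n}1z.png",cv2.resize(cv2.convertScaleAbs(a[y0:y1,x0:x1],alpha=1.3),None,fx=5.6,fy=5.6,interpolation=cv2.INTER_CUBIC))
E
```

```text
left_end False z 0.0766 f 0.1 | True z 0.0743 [-1.4  0.7  8.4] f0 -0.5 xyerr [ 0.4 -0.1] t 8.8
far_left False z 0.0765 f -0.1 | True z 0.0743 [-2.4  0.1  8.1] f0 -0.1 xyerr [ 0.3 -0.1] t 11.5
far_right False z 0.0765 f -0.1 | True z 0.0743 [-1.7  1.   7.3] f0 0.8 xyerr [ 0.3 -0.1] t 14.5
right_end False z 0.0765 f -1.1 | True z 0.0743 [-1.   1.2  8.1] f0 0.4 xyerr [ 0.3 -0.1] t 17.2
near_right False z 0.0765 f 1.0 | True z 0.0743 [-2.3  0.8  9.3] f0 -0.6 xyerr [ 0.2 -0.1] t 19.9
22.2167 [ 0.03621162 -0.34795294 -0.61142096]
top absdiff mean 3.1937570861678006
side absdiff mean 4.858054138321996
```

View pics/top1z.png

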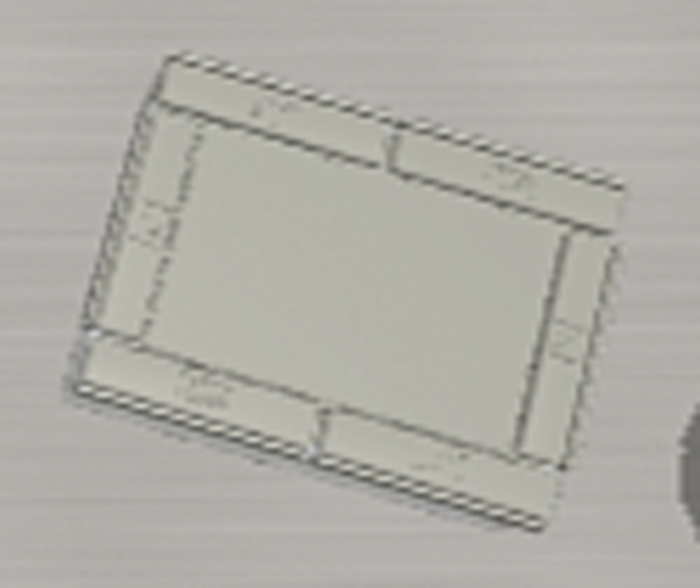

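View pics/side1z.png

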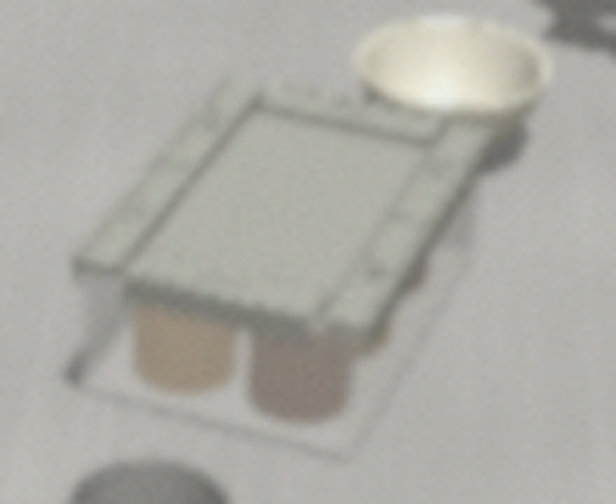

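View pics/top1.png

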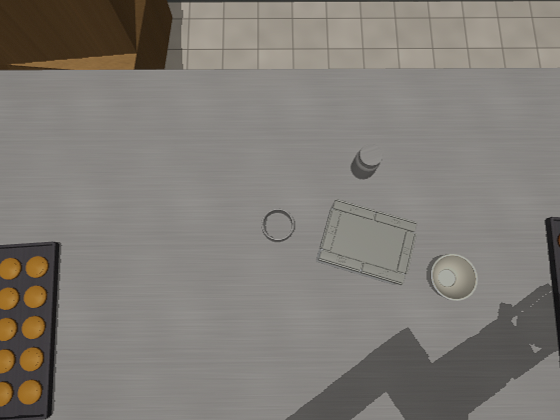

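The rim now looks level all round. The thick inner shadows are gone, and the panel corner at zoom (145,340) has not moved. The box, jar (368,160), cutter (279,225) and bowl (454,277) are where they were. I'm handing it in.

```bash
python3 -c "
from station import *
job_done();print(get_time())"
```

```text
the job is handed in; nothing more can be done
the job is handed in; nothing more can be done
```

I pressed all six rim sections of the lid once each with the shut fingertips, going round near_left, left_end, far_left, far_right, right_end, near_right. I then drew the arm clear and handed the job in at about 22 s.

- **Shut:** On every section the force was about zero at 76.5 mm. The fingertips then met firm resistance at 74.3 mm, the shut height. The last pictures show the rim level all round.
- **left_end:** It looked shut already in the first pictures, so its press only confirmed it.
- **Nothing moved:** By eye, the box, jar, cutter and bowl stand where they were in the first picture.
- **Forces:** The readings after each press were below 10 N, and the stop was set at an 18 N change.

No check failed. The first outline from the colour mask was rough (187 x 136 mm instead of 180 x 130), so I took the box pose from the ridge and gap marks instead. Those fitted to about 2 mm, and the side view agreed to within about 2 mm.

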